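Line up microscope accessories by height on the storage rail

ROBOT

A 7-joint arm with a two-finger parallel gripper is mounted at the origin on a cart in front of the work surface, level with it; the furniture and walls round the work are solid. World frame = base frame: x ahead of the robot, y to its left, z up, the work surface at z = 0. Lengths are in m, angles in rad, forces in N, time in s.
With the tool pointing down it reaches from about 0.35 to 0.9 m from the base axis. Payload 7.2 kg.
Tool frame: the origin (TCP) lies midway between the tips of the shut fingers; the grasp point (between the pads) lies behind it (arm.grasp_offset is the z of the grasp point in the tool frame, in m); z points along the fingers, y is the direction in which the jaws open and shut (so a half turn about z gives the same grasp; the last joint's range is limited). The gripper opens to 88 mm and grips with 3 to 60 N. Pads are 20 mm wide; open, the fingers measure 115 mm over their backs; the gripper's body (75 mm by 178 mm) begins 61 mm behind the grasp point.
Start: joints at [1.148, 0.411, -0.013, 1.596, 0.006, 1.134, -0.082], TCP at [0.217, -0.586, 0.223] pointing down, gripper open.
Joint ranges: [-2.95, 2.95], [-0.29, 1.99], [-1.47, 1.44], [0.14, 2.54], [-1.03, 4.17], [0.13, 1.85], [-2.86, 2.86]. Speed limits (rad/s): [2.39, 2.39, 3.01, 3.01, 3.14, 3.14, 3.14].

INTERFACE

Orientations are given as a unit quaternion [w, x, y, z].
In Python, from bench import monitor, cams, arm gives the robot as it stands.
- The arm moves only by the tool apply_moves, never from a script. Its argument "deltas" is a list of rows, each a list of 3 entries, a list of its own where there are three numbers: the closure in counts, from 0 (fully open) to 255 (shut), then the shift along the world's x, y, z in cm, then the turn about the world's z in rad. In form: [[jaw, [dx, dy, dz], spin], ...]. A call has 1 to 12 rows; each row shifts and turns the commanded pose from where the row before left it; what a row does not reach is not made up. A row lasts 1/8 s, in which the tool goes at most 62.5 mm and 10.7 degrees, less where a joint would pass 70% of its speed; a pose out of reach is approached as far as the arm can. A call with a gripper value outside its range is refused whole. The fingers move at their own pace and stop on an object; "grip_force" is the grip in N (left out, the last holds). Time passes only in rows, so rows that do not move let the fingers close. It gives the time, the measured TCP pose, the force and the opening at its end, in the units of the state.
- monitor.observe(): the state, without advancing time (a new reading comes with each control period).
- cams.snapshot(name): name is "scene" or "side" or "wrist"; returns (picture, depth): 420x560x3 uint8, red, green, blue; 420x560 float32, m along the optical axis (not along the pixel's ray), 0 where there is no reading.
- cams.camera_params(name): a dict with "fov_y" (degrees; the focal length in pixels is half the picture's height over the tangent of half this angle, whatever the lens; pixels are square), "cx", "cy" (the principal point, pixels), "pose" (4x4, takes a point from camera to world coordinates). Camera axes: x right, y up, looking along -z (the intrinsics and any distortion apply to the point x, -y, -z); pixel columns grow to the right and rows downward; lengths in m; the calibration is good to about 2 mm. A picture is of the moment at which its call begins: read the wrist's pose just before it. camera_params takes no time and is no camera call; for the wrist camera it gives the pose at the moment of the call.
- arm.job_done(): hands the job in, once; it reports no verdict.
The state is a dict: "clock": time; "qpos": joint angles; "joint_vel": joint speeds; "effort": joint torques, N m; "tool_pos": TCP position; "orientation": TCP orientation; "force": force on the tool from outside, world axes, zero at the start; "moment": the same for the moment, N m; "opening": finger opening in m.
Only numpy, scipy, OpenCV 4.12 (cv2) and the standard library are available. Lean on these libraries where they do the work, as an engineer would, in place of code of your own. Each camera call takes 0.05 s, during which the arm holds its last target.

TASK

From the row in front of the rail, put the dropper bottle, the eyepiece, the loupe and the adapter ring away on the aluminium rail in order of height: the tallest on the pad next to the upright stop plate, the shortest on the pad at the far end, each standing upright in the middle of its own round pad. Do not knock any of them over, and leave the sample box, the tape roll and the hex key where they lie.

Things in the scene. Friction and masses are not known exactly. Their poses are not given: they have to be found in the camera images.
- dropper_bottle: Amber dropper bottle, black cap, the tallest: 86 mm; in the row between rail and robot (a similar one far back by the instruments is part of the room). Looks round, 29 mm, but grips like a 24 mm square block (faces along its x and y, yaw within 0.3 rad of world axes) up to 50 mm; above that an 18 mm cap. Upright, 55 g. Origin at the centre of its underside, z up through its top. 
- eyepiece: Black round eyepiece, 60 mm tall, 48 mm across at its widest, the ringed body from 18 to 33 mm above its foot, where it is to be gripped; it narrows to 33 mm at the foot and to 27 mm at the top. Stands upright on its narrow tube end. About 130 g. Origin at the centre of its underside, z up through its top. 
- loupe: Small black round standing magnifier, 40 mm tall, 37 mm across at the rim of its top and 35 mm near the foot; the waist between looks narrower, but it grips like a nearly straight 36 mm cylinder. Stands upright. About 50 g. Origin at the centre of its underside, z up through its top. 
- adapter_ring: Low black round ring with a hole through it, 14 mm high, 43 mm outer diameter: the shortest of the four. Lies flat; grip it round the outside (inside it counts as solid). About 60 g. Origin at the centre of its underside, z up through its top. 
- rail: Fixed aluminium storage rail lying flat on the bench: 64 mm wide (its x), 310 mm long (its y), top face 12 mm above the bench. Four flat brown round cork pads, 54 mm diameter, are let in flush along its middle at y = -112.5, -37.5, +37.5 and +112.5 mm, x = 0. Origin at the centre of its underside. 
- stop_plate: Fixed upright dark steel plate, 64 mm wide, 16 mm thick, 36 mm high above the bench, closing one end of the rail (it may be either end, 164 mm from the rail's centre; the other end has only a low 6 mm strip). The tallest thing belongs on the pad next to this plate. Origin at the centre of its underside.
- sample_box: Bystander: closed round cream-coloured sample box, 45 mm across, 14 mm high, lying in the row among the things; stays where it is. Origin at the centre of its underside, z up through its top. 
- tape_roll: Bystander: roll of yellow tape, 57 mm across, 19 mm high, lying flat; stays where it is. Origin at the centre of its underside, z up through its top. 
- hex_key: Bystander: steel hex key, 37 x 95 x 6 mm, lying flat; stays where it is. Origin at its underside.

How it is judged:
At the end, for the whole second after the job is handed in: Counting from the stop plate, the pads hold dropper bottle, eyepiece, loupe, adapter ring: each centre within 12 mm of its pad's centre along and across the rail, standing on the rail's top, upright to 0.15 rad, released and at rest (((y of stop_plate in the frame of rail above 0 m and x of dropper_bottle in the frame of rail between -0.012 and 0.012 m and y of dropper_bottle in the frame of rail between 0.1005 and 0.1245 m and x of eyepiece in the frame of rail between -0.012 and 0.012 m and y of eyepiece in the frame of rail between 0.0255 and 0.0495 m and x of loupe in the frame of rail between -0.012 and 0.012 m and y of loupe in the frame of rail between -0.0495 and -0.0255 m and x of adapter_ring in the frame of rail between -0.012 and 0.012 m and y of adapter_ring in the frame of rail between -0.1245 and -0.1005 m) or (y of stop_plate in the frame of rail below 0 m and x of dropper_bottle in the frame of rail between -0.012 and 0.012 m and y of dropper_bottle in the frame of rail between -0.1245 and -0.1005 m and x of eyepiece in the frame of rail between -0.012 and 0.012 m and y of eyepiece in the frame of rail between -0.0495 and -0.0255 m and x of loupe in the frame of rail between -0.012 and 0.012 m and y of loupe in the frame of rail between 0.0255 and 0.0495 m and x of adapter_ring in the frame of rail between -0.012 and 0.012 m and y of adapter_ring in the frame of rail between 0.1005 and 0.1245 m)) and z of dropper_bottle in the frame of rail between 0.008 and 0.018 m and angle between each of dropper_bottle, eyepiece, loupe, adapter_ring's own z axis and vertical below 0.15 rad and linear speed of each of dropper_bottle, eyepiece, loupe, adapter_ring below 0.02 m/s and angular speed of each of dropper_bottle, eyepiece, loupe, adapter_ring below 0.3 rad/s and z of eyepiece in the frame of rail between 0.008 and 0.018 m and z of loupe in the frame of rail between 0.008 and 0.018 m and z of adapter_ring in the frame of rail between 0.008 and 0.018 m); the robot touches nothing.
It fails at once if one of the four things is tipped over (angle between any of dropper_bottle, eyepiece, loupe, adapter_ring's own z axis and vertical above 0.8 rad).
It fails at once if the sample box, tape roll or hex key is moved by more than 15 mm (distance of any of sample_box, tape_roll, hex_key from where it was at the start of the episode above 0.015 m).
It also fails if it takes over 99 s, if anything falls off the work surface, if the arm or the gripper's body presses on something with over 40 N, if the wrist force passes 120 N, or if a joint passes its speed limit or range.

## Working session

There is one attempt and no reset: what is moved stays moved. The work goes in short steps, Python scripts to look and compute and a tool call to move; the robot and the scene stay as the last step left them, time stands still between calls to the robot, and variables do not carry over. Pictures are saved under pics/ and viewed, and the job is handed in when it is done.

Besides the shell and the picture viewer there is one more tool, called in YAML: its name, and indented under it one key for each argument. apply_moves: Moves the arm, as the interface text tells. Its arguments: {"type":"object","properties":{"deltas":{"type":"array"},"grip_force":{"type":"number"}},"required":["deltas"]}

```bash
mkdir -p pics; ls; python3 - <<'E'
from bench import monitor,cams,arm
import cv2
s=monitor.observe()
for k in s: print(k,s[k])
print(arm.grasp_offset)
for n in ["scene","side","wrist"]:
    p=cams.camera_params(n); print(n,p)
    im,d=cams.snapshot(n); cv2.imwrite(f"pics/{n}0.png",im[:,:,::-1])
    import numpy as np; np.savez(f"pics/{n}0.npz",im=im,d=d,**{k:v for k,v in p.items()})
E
```

```text
pics
clock 0.0
qpos [ 1.14778392  0.41189145 -0.01270142  1.59702734  0.00562982  1.1342939
 -0.0821752 ]
joint_vel [ 0.00043197  0.00171992  0.00044692  0.00258671 -0.00033257  0.00040841
 -0.00142607]
effort [ 7.18480874e-05 -5.87950659e+01  6.41127136e-01 -2.91070122e+01
 -5.39699604e-02  1.83106901e-02  1.29374498e-04]
tool_pos [ 0.2169072  -0.58562386  0.22182125]
orientation [-7.63932864e-04  9.84299829e-01  1.76502745e-01 -2.09808450e-04]
force [ 0.23337496 -0.25050498  0.43406432]
moment [-0.05355387  0.03088996  0.02291228]
opening 0.08760930391458892
-0.0187
scene {'fov_y': 45.41854192114277, 'cx': 278.9530238565774, 'cy': 207.59928760545446, 'pose': array([[-0.07484696,  0.68345427, -0.72614613, -0.26138688],
       [-0.99709103, -0.04077612,  0.06439561,  0.07092092],
       [ 0.01440203,  0.7288536 ,  0.68451809,  0.80200986],
       [ 0.        ,  0.        ,  0.        ,  1.        ]])}
side {'fov_y': 49.84164647359601, 'cx': 282.1644220529041, 'cy': 211.80558417360328, 'pose': array([[ 0.99045364,  0.07349179, -0.11662139,  0.44697332],
       [-0.13736188,  0.45533617, -0.87965942, -0.88833742],
       [-0.0115458 ,  0.8872812 ,  0.46108433,  0.49590374],
       [ 0.        ,  0.        ,  0.        ,  1.        ]])}
wrist {'fov_y': 69.41262047422791, 'cx': 277.9254645842284, 'cy': 209.22434501285724, 'pose': array([[ 0.34852932,  0.89535239,  0.27725695,  0.293065  ],
       [-0.93729677,  0.33338647,  0.10162787, -0.55665882],
       [-0.00144096, -0.29529234,  0.95540586,  0.38481744],
       [ 0.        ,  0.        ,  0.        ,  1.        ]])}
```

View pics/scene0.png

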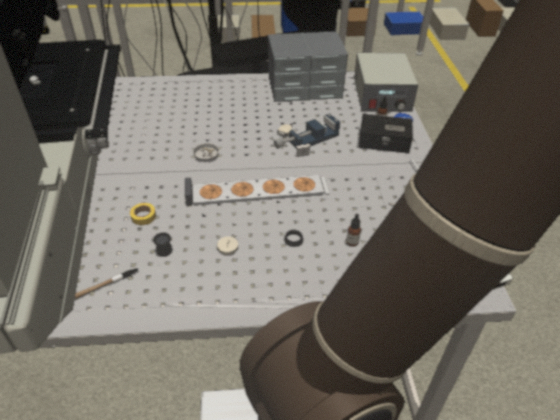

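View pics/side0.png

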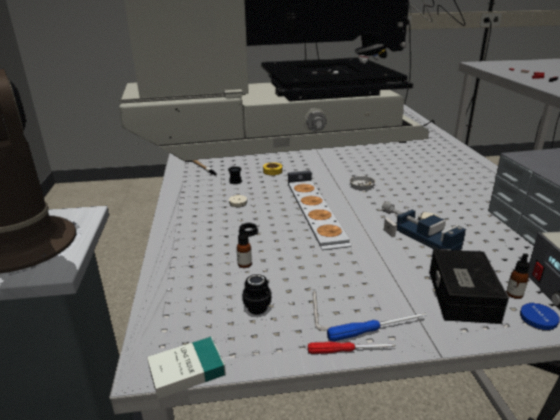

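View pics/wrist0.png

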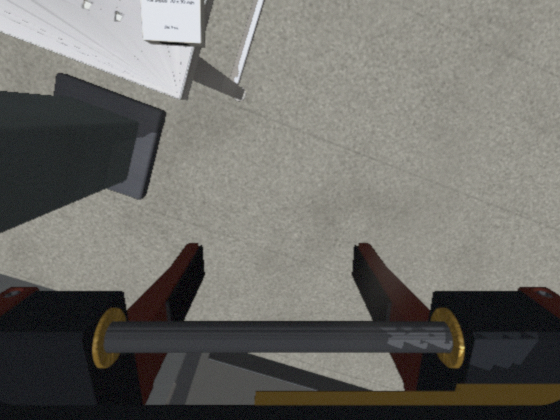

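The scene view shows the stop plate at the left end of the rail (188,190) and four cork pads from (210,191) to (304,185). The row holds the loupe (163,244), sample box (228,244), ring (293,238) and bottle (354,232), and the arm hides the eyepiece. The side view shows the eyepiece at (257,293) and the hex key at (318,310).

```bash
cat > h.py <<'E'
import numpy as np,cv2
def load(n):
    z=np.load(f"pics/{n}.npz"); return z
def ray(z,u,v):
    f=210/np.tan(np.radians(float(z['fov_y']))/2)
    d=np.array([(u-z['cx'])/f,-(v-z['cy'])/f,-1.]); P=z['pose']
    return P[:3,3],P[:3,:3]@d
def onplane(z,u,v,h):
    o,d=ray(z,u,v); return o+d*(h-o[2])/d[2]
def proj(z,p):
    f=210/np.tan(np.radians(float(z['fov_y']))/2)
    P=z['pose']; c=P[:3,:3].T@(np.array(p)-P[:3,3]); return z['cx']+f*c[0]/-c[2], z['cy']+f*c[1]/c[2]
def cloud(z):
    f=210/np.tan(np.radians(float(z['fov_y']))/2)
    v,u=np.mgrid[0:420,0:560]; d=z['d']
    c=np.stack([(u-z['cx'])/f*d,-(v-z['cy'])/f*d,-d],-1)
    P=z['pose']; return c@P[:3,:3].T+P[:3,3]
E
python3 - <<'E'
from h import *
for n in ["scene0","side0"]:
    z=load(n); im=z['im']; hsv=cv2.cvtColor(im,cv2.COLOR_RGB2HSV)
    m=cv2.inRange(hsv,(5,90,90),(18,255,255))
    C=cloud(z)
    k,l,st,ce=cv2.connectedComponentsWithStats(m)
    print(n)
    for i in range(1,k):
        if st[i,4]>60: print('orange',ce[i].round(1),st[i],onplane(z,*ce[i],.012).round(4), np.median(C[l==i],0).round(4))
    m=cv2.inRange(hsv,(22,100,100),(32,255,255))
    k,l,st,ce=cv2.connectedComponentsWithStats(m)
    for i in range(1,k):
        if st[i,4]>60: print('yellow',ce[i].round(1),onplane(z,*ce[i],.015).round(4))
    # height clusters
    ok=(z['d']>0)&(C[...,2]>.006)&(C[...,2]<.1)&(C[...,0]>.25)&(C[...,0]<.75)&(abs(C[...,1])<.5)
    k,l,st,ce=cv2.connectedComponentsWithStats(ok.astype(np.uint8))
    for i in range(1,k):
        if st[i,4]>60:
            p=C[l==i]; print('clu',ce[i].round(0),st[i,4],p.min(0).round(3),p.max(0).round(3))
E
```

```text
scene0
orange [488.9   5. ] [477   0  25  11 186] [ 1.7345 -0.953   0.012 ] [ 3.2696 -1.7389 -0.5969]
orange [357.3  14.3] [348   8  20  14 249] [ 1.6629 -0.3932  0.012 ] [ 3.3369 -0.7955 -0.6753]
orange [262.1  25.2] [252  15  23  23 425] [ 1.5758 -0.0152  0.012 ] [ 3.3076 -0.0957 -0.7388]
orange [303.9 183.9] [294 178  21  13 206] [ 0.6568 -0.07    0.012 ] [ 0.6546 -0.0696  0.014 ]
orange [273.2 186.3] [263 180  21  13 210] [0.6524 0.0048 0.012 ] [0.6497 0.0047 0.0139]
orange [242.  188.8] [232 183  21  13 212] [0.6473 0.0799 0.012 ] [0.6453 0.0799 0.0139]
orange [210.4 191.1] [200 185  21  13 220] [0.6434 0.155  0.012 ] [0.6411 0.1552 0.0139]
yellow [142.7   4.9] [1.7812 0.4501 0.015 ]
yellow [189.5   4. ] [1.7833 0.2657 0.015 ]
yellow [256.3   3. ] [ 1.7835 -0.0021  0.015 ]
yellow [447.3  60.5] [ 1.2608 -0.623   0.015 ]
yellow [142.7 213.3] [0.5731 0.3045 0.015 ]
clu [ 79. 243.] 2923 [0.25  0.297 0.006] [0.749 0.442 0.1  ]
clu [252. 189.] 2779 [ 0.603 -0.125  0.006] [0.691 0.216 0.041]
clu [142. 213.] 379 [0.547 0.278 0.006] [0.605 0.335 0.023]
clu [353. 231.] 344 [ 0.452 -0.168 
[... 561 characters left out ...]
 [328.8 230.3] [317 225  24  12 219] [ 0.6564 -0.0664  0.012 ] [ 0.6552 -0.0713  0.015 ]
yellow [272.1 167.2] [0.5781 0.3065 0.015 ]
clu [240. 142.] 4284 [0.25  0.297 0.006] [0.75 0.45 0.1 ]
clu [273. 168.] 209 [0.551 0.274 0.006] [0.606 0.337 0.023]
clu [235. 174.] 202 [0.453 0.227 0.006] [0.488 0.268 0.045]
clu [317. 211.] 2210 [ 0.608 -0.129  0.006] [0.69  0.214 0.041]
clu [238. 200.] 178 [0.449 0.089 0.006] [0.493 0.136 0.019]
clu [245. 244.] 616 [ 0.455 -0.171  0.006] [ 0.507 -0.006  0.088]
clu [257. 293.] 919 [ 0.458 -0.313  0.006] [ 0.506 -0.27   0.063]
clu [348. 333.] 1605 [ 0.547 -0.416  0.006] [ 0.748 -0.263  0.025]
clu [186. 366.] 2927 [ 0.318 -0.453  0.006] [ 0.426 -0.366  0.026]
```

```bash
python3 - <<'E'
from h import *
a=load('scene0')['im'][150:290,100:400,::-1]; cv2.imwrite('pics/c1.png',cv2.resize(a,(800,373),interpolation=2))
a=load('side0')['im'][150:350,170:370,::-1]; cv2.imwrite('pics/c2.png',cv2.resize(a,(600,600),interpolation=2))
E
```

```text
(no output)
```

View pics/c1.png

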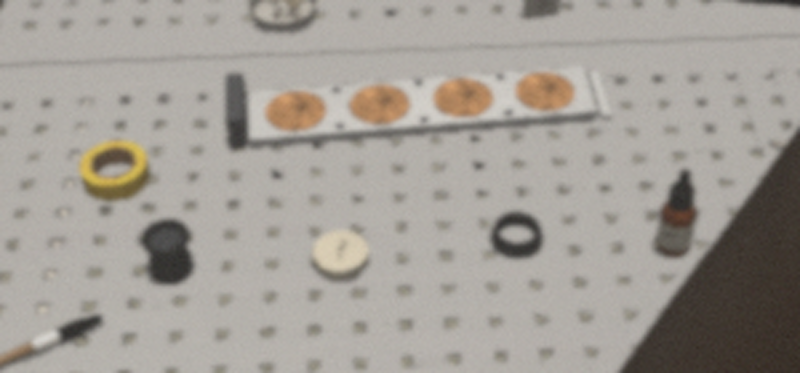

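View pics/c2.png

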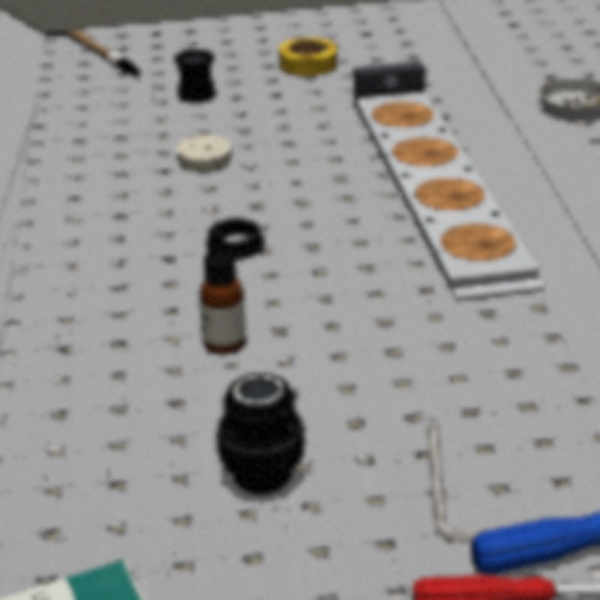

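```bash
python3 - <<'E'
from h import *
for n in ["scene0","side0"]:
    z=load(n); C=cloud(z).reshape(-1,3); C=C[(z['d']>0).ravel()]
    print(n)
    for x0 in np.arange(.3,.75,.06):
        r=[]
        for z0 in (.01,.06,.12,.2,.3,.4):
            m=(C[:,0]>x0)&(C[:,0]<x0+.06)&(C[:,2]>z0)&(C[:,2]<z0+.06)&(C[:,1]>.28)&(C[:,1]<.9)
            if x0>.5 and z0==.01: m&=C[:,1]>.34
            r.append(C[m,1].min().round(3) if m.sum()>3 else None)
        print(x0.round(2),r)
    # object details
    for nm,x0,x1,y0,y1 in [('loupe',.43,.51,.2,.285),('box',.43,.51,.08,.15),('ring',.45,.52,-.06,0.005),('bottle',.43,.53,-.185,-.12),('eye',.44,.53,-.33,-.25)]:
        m=(C[:,0]>x0)&(C[:,0]<x1)&(C[:,1]>y0)&(C[:,1]<y1)&(C[:,2]>.006)&(C[:,2]<.12)
        p=C[m]
        if len(p)<10: continue
        zt=np.percentile(p[:,2],97); t=p[p[:,2]>zt-.005]
        print(nm,len(p),'min',p.min(0).round(4),'max',p.max(0).round(4),'top mid',((t.min(0)+t.max(0))/2).round(4), (t.max(0)-t.min(0)).round(3))
E
```

```text
scene0
0.3 [np.float64(0.395), np.float64(0.4), np.float64(0.4), np.float64(0.432), np.float64(0.434), None]
0.36 [np.float64(0.297), np.float64(0.405), np.float64(0.406), np.float64(0.436), np.float64(0.436), None]
0.42 [np.float64(0.412), np.float64(0.41), np.float64(0.411), np.float64(0.416), np.float64(0.441), np.float64(0.444)]
0.48 [np.float64(0.418), np.float64(0.416), np.float64(0.415), np.float64(0.418), np.float64(0.446), np.float64(0.446)]
0.54 [np.float64(0.422), np.float64(0.421), np.float64(0.422), np.float64(0.351), np.float64(0.478), np.float64(0.477)]
0.6 [np.float64(0.424), np.float64(0.427), np.float64(0.427), np.float64(0.347), np.float64(0.463), np.float64(0.471)]
0.66 [np.float64(0.433), np.float64(0.389), np.float64(0.389), np.float64(0.354), np.float64(0.464), np.float64(0.472)]
0.72 [np.float64(0.438), np.float64(0.39), np.float64(0.434), np.float64(0.359), np.float64(0.491), np.float64(0.489)]
loupe 354 min [0.4499 0.2317 0.0069] max [0.4874 0.2685 0.0441] top mid [0.4686 0.2501 0.0409] [0.038 0.037 0.006]
box 316 min [0.445  0.0926 0.0061] max [0.4947 0.137
[... 1160 characters left out ...]
64(0.431), np.float64(0.386), np.float64(0.386), np.float64(0.355), np.float64(0.483), np.float64(0.484)]
loupe 202 min [0.4527 0.2268 0.0063] max [0.4881 0.2681 0.0452] top mid [0.4704 0.2474 0.0419] [0.035 0.041 0.006]
box 178 min [0.4487 0.0891 0.0061] max [0.4931 0.1359 0.0188] top mid [0.4712 0.1125 0.016 ] [0.044 0.047 0.006]
ring 139 min [ 0.4653 -0.0502  0.0064] max [ 0.5069 -0.0064  0.0181] top mid [ 0.4856 -0.0267  0.015 ] [0.035 0.04  0.006]
bottle 477 min [ 0.4555 -0.171   0.0062] max [ 0.4837 -0.1474  0.0881] top mid [ 0.4703 -0.1568  0.0834] [0.008 0.008 0.009]
eye 920 min [ 0.458 -0.327  0.006] max [ 0.5061 -0.2703  0.0633] top mid [ 0.4823 -0.2887  0.06  ] [0.036 0.037 0.007]
```

apply_moves:
  deltas:
    - [0, [1.6, 1.8, 0], 0.152]
    - [0, [3.3, 3.7, 0], 0.152]
    - [0, [3.6, 4.0, 0], 0.152]
    - [0, [3.6, 4.0, 0], 0.152]
    - [0, [3.6, 4.0, 0], 0.152]
    - [0, [3.6, 4.0, 0], 0.152]
    - [0, [3.6, 4.0, 0], 0.152]
    - [0, [3.6, 4.1, 0], 0.152]
    - [0, [0, 0, 0], 0]
    - [0, [0, 0, 0], 0]
    - [0, [0, 0, 0], 0]
  grip_force: 20

```text
clock: 1.52
tool_pos: [0.4809, -0.2916, 0.2224]
orientation: [-0.0, 0.708, 0.706, -0.0]
force: [-0.8, 0.6, 0.6]
opening: 0.0878
```

```bash
cat > snap.py <<'E'
import sys
from bench import monitor,cams
import numpy as np,cv2
from scipy.spatial.transform import Rotation as R
def snap(n,tag):
    p=cams.camera_params(n); im,d=cams.snapshot(n)
    cv2.imwrite(f"pics/{tag}.png",im[:,:,::-1]); np.savez(f"pics/{tag}.npz",im=im,d=d,**p)
def st():
    s=monitor.observe(); q=s['orientation']; r=R.from_quat(np.r_[q[1:],q[0]]).as_matrix()
    print('t',round(s['clock'],2),'tcp',s['tool_pos'].round(4),'yaw',np.arctan2(r[1,0],r[0,0]).round(4),'tz',r[:,2].round(3),'F',s['force'].round(1),'open',round(s['opening'],4)); print('q',s['qpos'].round(2))
    return s
if __name__=="__main__":
    st()
    for a in sys.argv[1:]:
        n,t=a.split(':'); snap(n,t)
E
python3 snap.py wrist:w1 scene:s1
```

```text
t 1.52 tcp [ 0.4809 -0.2916  0.2224] yaw 1.5675 tz [-0.001 -0.    -1.   ] F [-0.8  0.6  0.6] open 0.0878
q [ 0.77  0.34 -0.4   1.73  0.15  1.1   0.32]
```

View pics/w1.png

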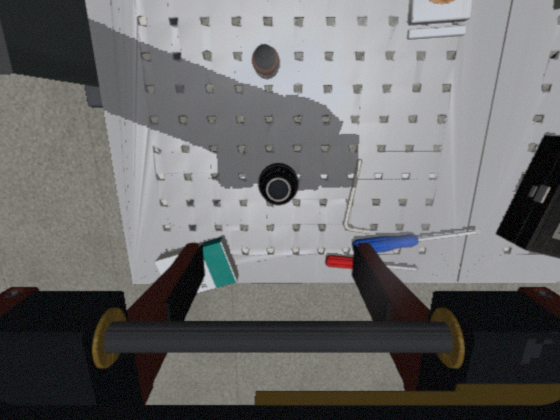

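View pics/s1.png

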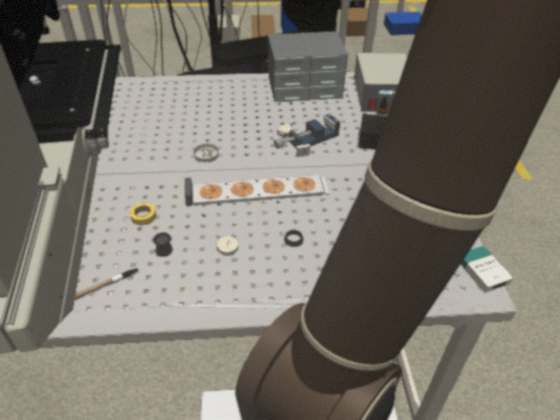

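The wrist view shows the eyepiece at (278,184), with its top rim centred near (278,189), and the bottle at (265,58). The hex key is at (355,195) and the green-and-white box at (215,260).

```bash
python3 - <<'E'
from h import *
z=load('w1'); im=z['im']; C=cloud(z)
print('eye top',onplane(z,278,189,.06), 'bottle',onplane(z,265,50,.086))
for nm,x0,x1,y0,y1 in [('bottle',.43,.53,-.185,-.12),('eye',.44,.53,-.33,-.25),('green',.3,.45,-.46,-.35)]:
    p=C[(z['d']>0)&(C[...,0]>x0)&(C[...,0]<x1)&(C[...,1]>y0)&(C[...,1]<y1)&(C[...,2]>.006)&(C[...,2]<.12)]
    for lo,hi in [(.015,.035),(.05,.07),(.075,.1),(.0,.1)]:
        t=p[(p[:,2]>lo)&(p[:,2]<hi)]
        if len(t)>5: print(nm,lo,len(t),t.min(0).round(4),t.max(0).round(4),((t.min(0)+t.max(0))/2).round(4))
hs=[onplane(z,u,v,0).round(4) for u,v in [(360,160),(353,195),(346,228),(373,232)]]; print(hs)
cv2.imwrite('pics/c3.png',cv2.resize(im[20:270,180:430,::-1],(600,600),interpolation=2))
E
```

```text
eye top [ 0.48078739 -0.28661556  0.06      ] bottle [ 0.46950455 -0.15366864  0.086     ]
bottle 0.015 56 [ 0.4552 -0.1692  0.0151] [ 0.481  -0.1585  0.0349] [ 0.4681 -0.1639  0.025 ]
bottle 0.05 260 [ 0.4574 -0.1649  0.0504] [ 0.478  -0.1453  0.07  ] [ 0.4677 -0.1551  0.0602]
bottle 0.075 107 [ 0.4628 -0.1594  0.0752] [ 0.4719 -0.1509  0.0878] [ 0.4673 -0.1552  0.0815]
bottle 0.0 751 [ 0.4532 -0.1692  0.0063] [ 0.4811 -0.1436  0.0878] [ 0.4671 -0.1564  0.047 ]
eye 0.015 102 [ 0.4566 -0.3038  0.0182] [ 0.5034 -0.2632  0.035 ] [ 0.48   -0.2835  0.0266]
eye 0.05 952 [ 0.4605 -0.3069  0.0503] [ 0.4988 -0.2675  0.0622] [ 0.4797 -0.2872  0.0563]
eye 0.0 1352 [ 0.4566 -0.3069  0.0182] [ 0.5034 -0.2632  0.0622] [ 0.48   -0.285   0.0402]
green 0.015 1520 [ 0.3157 -0.4409  0.0151] [ 0.4235 -0.3658  0.0246] [ 0.3696 -0.4034  0.0198]
green 0.0 1706 [ 0.3157 -0.4409  0.006 ] [ 0.4239 -0.3658  0.0246] [ 0.3698 -0.4034  0.0153]
[array([ 0.5847, -0.2634,  0.    ]), array([ 0.5791, -0.3092,  0.    ]), array([ 0.5729, -0.3553,  0.    ]), array([ 0.61  , -0.3612,  0.    ])]
```

View pics/c3.png

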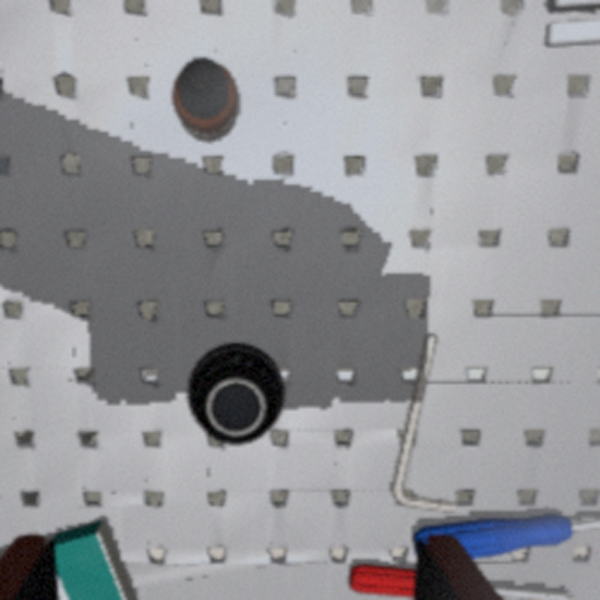

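apply_moves:
  deltas:
    - [0, [0, 0.35, -2], 0.003]
    - [0, [0, 0, -4], 0]
    - [0, [0, 0, -4], 0]
    - [0, [0, 0, -4], 0]
    - [0, [0, 0, -3], 0]
    - [0, [0, 0, -2], 0]
    - [0, [0, 0, -1.5], 0]
    - [0, [0, 0, -1], 0]
    - [0, [0, 0, 0], 0]
    - [0, [0, 0, 0], 0]

```text
clock: 2.88
tool_pos: [0.4826, -0.2868, 0.0083]
orientation: [0.001, 0.706, 0.708, 0.0]
force: [-0.4, 1.4, 0.2]
opening: 0.0879
```

```bash
python3 snap.py wrist:w2 side:d2
```

```text
t 2.88 tcp [ 0.4826 -0.2868  0.0083] yaw 1.5737 tz [ 0.001 -0.001 -1.   ] F [-0.4  1.4  0.2] open 0.0879
q [ 0.7   0.6  -0.33  1.91  0.3   0.67  0.19]
```

View pics/w2.png

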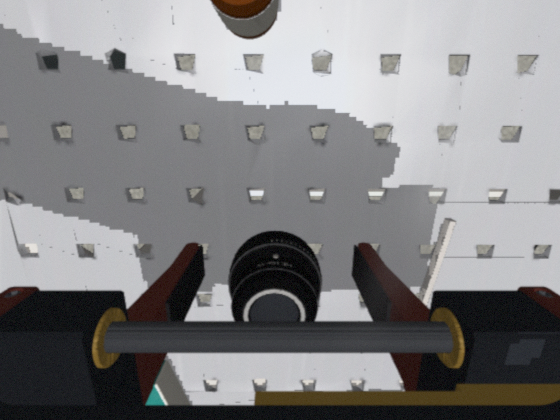

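View pics/d2.png

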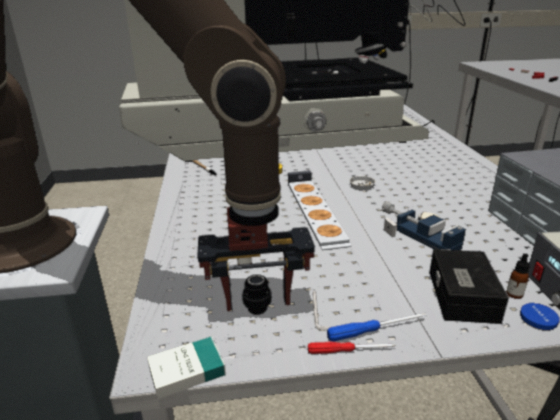

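The eyepiece stands between the fingers at (275,280) in the wrist view. Closing now.

apply_moves:
  deltas:
    - [255, [0, 0, 0], 0]
    - [255, [0, 0, 0], 0]
    - [255, [0, 0, 0], 0]
    - [255, [0, 0, 0], 0]
    - [255, [0, 0, 0], 0]
    - [255, [0, 0, 0], 0]
    - [255, [0, 0, 0], 0]
    - [255, [0, 0, 0], 0]
  grip_force: 25

```text
clock: 3.98
tool_pos: [0.482, -0.2866, 0.0076]
orientation: [-0.0, 0.706, 0.708, -0.0]
force: [-1.4, -0.5, 1.1]
opening: 0.0465
```

apply_moves:
  deltas:
    - [255, [0, 0, 1], 0]
    - [255, [0, 0, 2], 0]
    - [255, [0, 0, 3], 0]
    - [255, [0, 0, 3], 0]
    - [255, [0, 0, 2], 0]
    - [255, [0, 0, 1], 0]
    - [255, [0, 0, 0], 0]

```text
clock: 4.85
tool_pos: [0.4824, -0.2867, 0.1282]
orientation: [0.001, 0.706, 0.708, 0.0]
force: [-0.1, -0.3, -1.7]
opening: 0.0468
```

```bash
python3 snap.py wrist:w3 side:d3
```

```text
t 4.85 tcp [ 0.4824 -0.2867  0.1282] yaw 1.5738 tz [ 0.001 -0.001 -1.   ] F [-0.1 -0.3 -1.7] open 0.0468
q [ 0.75  0.43 -0.39  1.84  0.2   0.91  0.27]
```

View pics/d3.png

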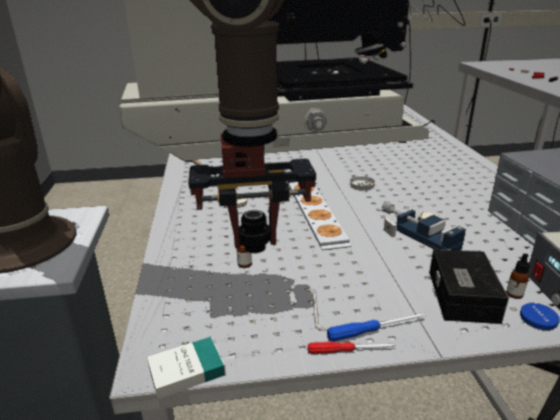

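View pics/w3.png

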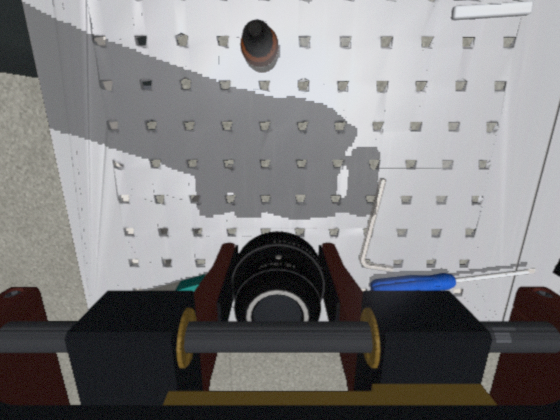

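```bash
python3 - <<'E'
from h import *
z=load('w3'); print(onplane(z,276,310,.1806)); print(onplane(load('w2'),275,306,.06))
E
```

```text
[ 0.48126007 -0.28333255  0.1806    ]
[ 0.48104842 -0.28198442  0.06      ]
```

apply_moves:
  deltas:
    - [255, [0.8, 1.8, 0], 0]
    - [255, [1.5, 3.3, 0], 0]
    - [255, [1.5, 3.3, 0], 0]
    - [255, [1.5, 3.3, 0], 0]
    - [255, [1.5, 3.3, 0], 0]
    - [255, [1.5, 3.3, 0], 0]
    - [255, [1.5, 3.3, 0], 0]
    - [255, [1.5, 3.3, 0], 0]
    - [255, [1.5, 3.3, 0], 0]
    - [255, [1.5, 3.3, 0], 0]
    - [255, [1.5, 3.3, 0], 0]
    - [255, [0.7, 1.9, 0], 0]

```text
clock: 6.45
tool_pos: [0.6468, 0.0844, 0.1268]
orientation: [-0.001, 0.705, 0.709, 0.0]
force: [-0.1, -1.0, -2.1]
opening: 0.0468
```

apply_moves:
  deltas:
    - [255, [0, -0.3, 0], 0]
    - [255, [0, 0, -2], 0]
    - [255, [0, 0, -3], 0]
    - [255, [0, 0, -3], 0]
    - [255, [0, 0, -1.5], 0]
    - [255, [0, 0, -0.7], 0]
    - [255, [0, 0, -0.3], 0]
    - [255, [0, 0, 0], 0]
    - [255, [0, 0, 0], 0]

```text
clock: 7.58
tool_pos: [0.6477, 0.0776, 0.0235]
orientation: [0.0, 0.706, 0.708, 0.001]
force: [-0.2, -0.2, -1.5]
opening: 0.0463
```

```bash
python3 snap.py wrist:w4 side:d4 scene:s4
```

```text
t 7.58 tcp [0.6477 0.0776 0.0235] yaw 1.5738 tz [ 0.001  0.    -1.   ] F [-0.2 -0.2 -1.5] open 0.0463
q [ 0.07  0.7  -0.39  1.67  0.34  0.83 -0.46]
```

View pics/d4.png

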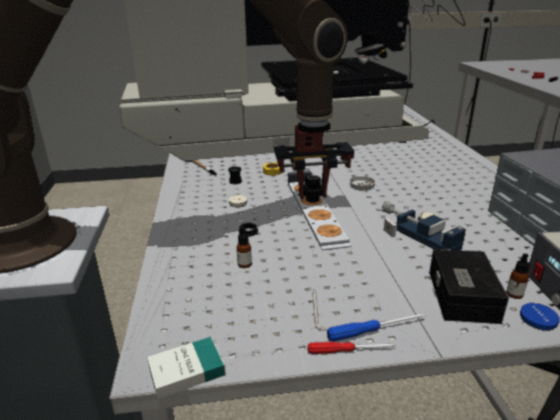

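View pics/w4.png

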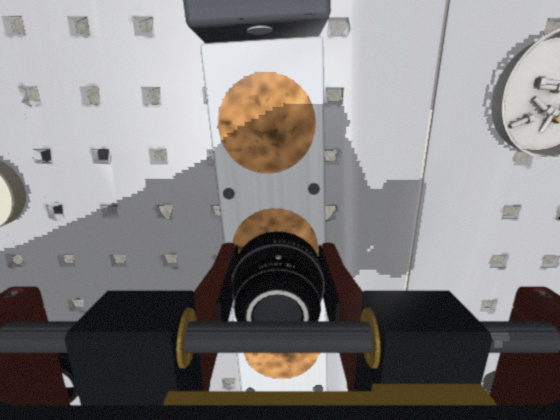

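View pics/s4.png

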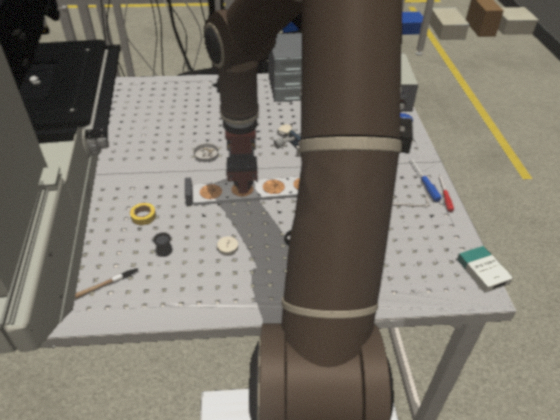

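```bash
python3 - <<'E'
from h import *
z=load('w4')
print('A',onplane(z,267.5,122,.012),'B l/r/top',onplane(z,233,250,.012),onplane(z,320,250,.012),onplane(z,276,208,.012))
print('C bottom', onplane(z,282,378,.012))
print('eye top',onplane(z,277,312,.0755))
E
```

```text
A [0.64138813 0.15644966 0.012     ] B l/r/top [0.61926054 0.07907997 0.012     ] [0.67391725 0.07926925 0.012     ] [0.64620386 0.10675585 0.012     ]
C bottom [ 0.65086751 -0.02246052  0.012     ]
eye top [0.64697903 0.07959388 0.0755    ]
```

apply_moves:
  deltas:
    - [255, [0, 0.1, -0.2], 0]
    - [255, [0, 0, -0.15], 0]
    - [255, [0, 0, 0], 0]
    - [255, [0, 0, 0], 0]

```text
clock: 8.22
tool_pos: [0.6471, 0.0786, 0.0197]
orientation: [0.0, 0.706, 0.708, 0.0]
force: [-2.6, 0.1, 6.4]
opening: 0.0469
```

Contact shows in the vertical force (6 N). Next I release and rise.

apply_moves:
  deltas:
    - [150, [0, 0, 0], 0]
    - [80, [0, 0, 0], 0]
    - [0, [0, 0, 0], 0]
    - [0, [0, 0, 0], 0]
    - [0, [0, 0, 0], 0]
    - [0, [0, 0, 0], 0]
    - [0, [0, 0, 2], 0]
    - [0, [0, 0, 4], 0]
    - [0, [0, 0, 4], 0]
    - [0, [0, 0, 4], 0]
    - [0, [0, 0, 4], 0]
    - [0, [0, 0, 2], 0]

```text
clock: 9.72
tool_pos: [0.6479, 0.0789, 0.2236]
orientation: [0.001, 0.706, 0.708, 0.002]
force: [-0.2, -0.5, -0.9]
opening: 0.088
```

```bash
python3 snap.py wrist:w5; python3 - <<'E'
from h import *
z=load('w5');C=cloud(z)
p=C[(z['d']>0)&(abs(C[...,0]-.647)<.04)&(abs(C[...,1]-.08)<.035)&(C[...,2]>.02)&(C[...,2]<.1)]
for lo,hi in [(.02,.045),(.06,.08)]:
    t=p[(p[:,2]>lo)&(p[:,2]<hi)]; print(len(t),t.min(0).round(4),t.max(0).round(4),((t.min(0)+t.max(0))/2).round(4))
E
```

```text
t 9.72 tcp [0.6479 0.0789 0.2236] yaw 1.574 tz [ 0.005  0.001 -1.   ] F [-0.2 -0.5 -0.9] open 0.088
q [ 0.12  0.5  -0.46  1.5   0.23  1.19 -0.37]
77 [0.622  0.0796 0.0297] [0.6696 0.102  0.045 ] [0.6458 0.0908 0.0373]
1013 [0.6267 0.059  0.0601] [0.6652 0.0978 0.0742] [0.646  0.0784 0.0671]
```

View pics/w5.png

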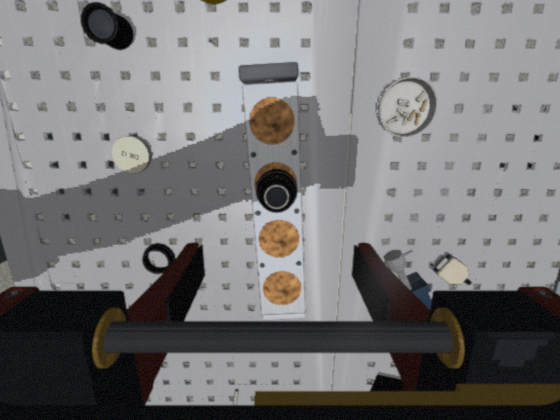

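The eyepiece stands on pad B, upright and within about 2 mm of its centre. In the wrist view it is at (277,190). Next is the bottle.

apply_moves:
  deltas:
    - [0, [-1, -1.3, 0], 0]
    - [0, [-2.3, -3, 0], 0]
    - [0, [-2.5, -3.3, 0], 0]
    - [0, [-2.5, -3.3, 0], 0]
    - [0, [-2.5, -3.3, 0], 0]
    - [0, [-2.5, -3.3, 0], 0]
    - [0, [-2.5, -3.3, 0], 0]
    - [0, [-2.1, -2.6, 0], 0]
    - [0, [0, 0, 0], 0]
    - [0, [0, 0, 0], 0]
    - [0, [0, 0, 0], 0]

```text
clock: 11.15
tool_pos: [0.4684, -0.1546, 0.2189]
orientation: [-0.0, 0.705, 0.709, 0.0]
force: [0.3, 0.2, -0.3]
opening: 0.0877
```

```bash
python3 snap.py wrist:w6 side:d6; python3 - <<'E'
from h import *
z=load('w6');C=cloud(z)
p=C[(z['d']>0)&(abs(C[...,0]-.469)<.04)&(abs(C[...,1]+.155)<.04)&(C[...,2]>.008)&(C[...,2]<.1)]
for lo,hi in [(.01,.05),(.05,.07),(.075,.1)]:
    t=p[(p[:,2]>lo)&(p[:,2]<hi)]; print(len(t),t.min(0).round(4),t.max(0).round(4),((t.min(0)+t.max(0))/2).round(4)) if len(t) else 0
E
```

```text
t 11.15 tcp [ 0.4684 -0.1546  0.2189] yaw 1.5753 tz [-0.     0.001 -1.   ] F [ 0.3  0.2 -0.3] open 0.0877
q [ 0.58  0.22 -0.41  1.89  0.1   1.05  0.13]
289 [ 0.453  -0.1633  0.0117] [ 0.481  -0.1401  0.0499] [ 0.467  -0.1517  0.0308]
187 [ 0.4572 -0.1635  0.0504] [ 0.477  -0.1445  0.07  ] [ 0.4671 -0.154   0.0602]
78 [ 0.4631 -0.1581  0.0751] [ 0.4713 -0.1494  0.0873] [ 0.4672 -0.1538  0.0812]
```

View pics/w6.png

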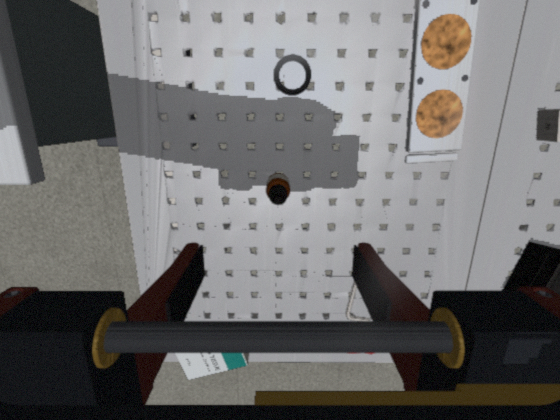

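View pics/d6.png

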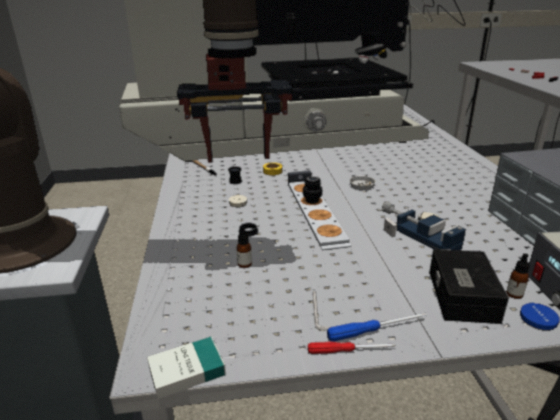

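The bottle is at (278,190) in the wrist view, centred under the tool. Descending and gripping.

apply_moves:
  deltas:
    - [0, [-0.05, 0, -2], 0]
    - [0, [0, 0, -4], 0]
    - [0, [0, 0, -4], 0]
    - [0, [0, 0, -4], 0]
    - [0, [0, 0, -3], 0]
    - [0, [0, 0, -2], 0]
    - [0, [0, 0, -1.2], 0]
    - [0, [0, 0, 0], 0]
    - [0, [0, 0, 0], 0]

```text
clock: 12.38
tool_pos: [0.4682, -0.1556, 0.0178]
orientation: [0.0, 0.706, 0.708, 0.0]
force: [-0.2, 0.5, -0.4]
opening: 0.0881
```

```bash
python3 snap.py wrist:w7
```

```text
t 12.38 tcp [ 0.4682 -0.1556  0.0178] yaw 1.574 tz [ 0.001 -0.    -1.   ] F [-0.2  0.5 -0.4] open 0.0881
q [ 0.49  0.5  -0.33  2.07  0.28  0.61 -0.04]
```

View pics/w7.png

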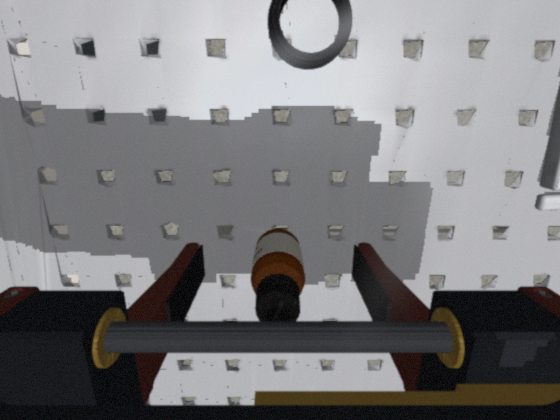

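The bottle is between the fingers at (277,275). Closing.

apply_moves:
  deltas:
    - [120, [0, 0, 0], 0]
    - [140, [0, 0, 0], 0]
    - [160, [0, 0, 0], 0]
    - [170, [0, 0, 0], 0]
    - [180, [0, 0, 0], 0]
    - [190, [0, 0, 0], 0]
    - [200, [0, 0, 0], 0]
    - [210, [0, 0, 0], 0]
    - [230, [0, 0, 0], 0]
    - [230, [0, 0, 0], 0]
    - [230, [0, 0, 0], 0]
  grip_force: 15

```text
clock: 13.8
tool_pos: [0.4676, -0.1556, 0.0171]
orientation: [0.0, 0.706, 0.708, 0.0]
force: [0.4, 0.1, -0.7]
opening: 0.0231
```

```bash
python3 snap.py wrist:w8 side:d8; python3 - <<'E'
from h import *
cv2.imwrite('pics/c8.png',cv2.resize(load('d8')['im'][180:300,180:320,::-1],(700,600),interpolation=2))
E
```

```text
t 13.8 tcp [ 0.4676 -0.1556  0.0171] yaw 1.5738 tz [ 0. -0. -1.] F [ 0.4  0.1 -0.7] open 0.0231
q [ 0.49  0.5  -0.33  2.07  0.28  0.61 -0.04]
```

View pics/w8.png

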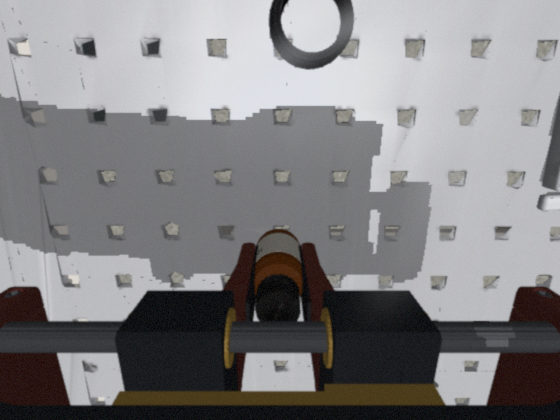

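View pics/c8.png

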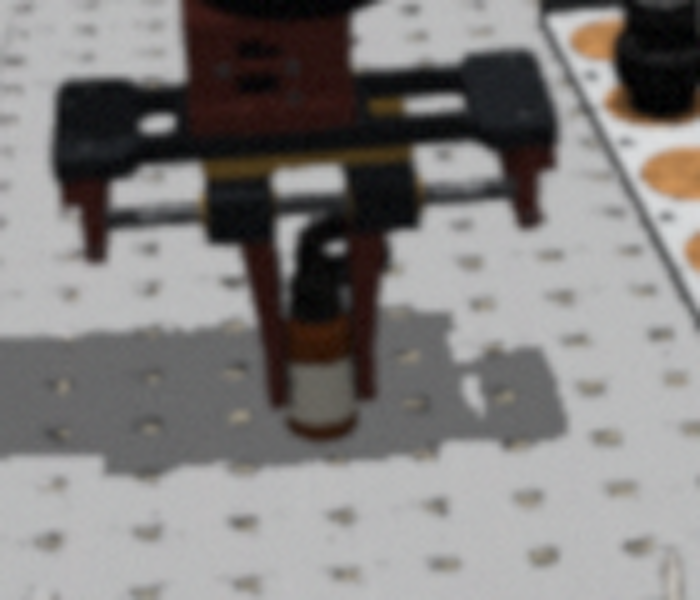

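apply_moves:
  deltas:
    - [230, [0, 0, 1], 0]
    - [230, [0, 0, 2], 0]
    - [230, [0, 0, 3], 0]
    - [230, [0, 0, 3], 0]
    - [230, [0, 0, 3], 0]
    - [230, [0, 0, 2], 0]
    - [230, [0, 0, 1], 0]
    - [230, [0, 0, 0], 0]

```text
clock: 14.9
tool_pos: [0.4678, -0.1557, 0.1677]
orientation: [0.001, 0.706, 0.708, 0.0]
force: [-0.8, 0.2, -0.4]
opening: 0.0233
```

apply_moves:
  deltas:
    - [230, [0.8, 1.4, 0], 0]
    - [230, [1.7, 3.0, 0], 0]
    - [230, [1.7, 3.0, 0], 0]
    - [230, [1.7, 3.0, 0], 0]
    - [230, [1.7, 3.0, 0], 0]
    - [230, [1.7, 3.0, 0], 0]
    - [230, [1.7, 3.0, 0], 0]
    - [230, [1.7, 3.0, 0], 0]
    - [230, [1.7, 3.0, 0], 0]
    - [230, [1.7, 3.0, 0], 0]
    - [230, [1.3, 2.6, 0], 0]
    - [230, [0, 0, 0], 0]

```text
clock: 16.4
tool_pos: [0.6409, 0.1589, 0.1655]
orientation: [-0.001, 0.704, 0.71, -0.0]
force: [-0.1, 0.0, -0.9]
opening: 0.0232
```

apply_moves:
  deltas:
    - [230, [0, 0, 0], 0]
    - [230, [0, 0, -3], 0]
    - [230, [0, 0, -4], 0]
    - [230, [0, 0, -3], 0]
    - [230, [0, 0, -2], 0]
    - [230, [0, 0, -1], 0]
    - [230, [0, 0, 0], 0]
    - [230, [0, 0, 0], 0]

```text
clock: 17.4
tool_pos: [0.6424, 0.1547, 0.0383]
orientation: [0.0, 0.706, 0.708, 0.001]
force: [0.0, -0.2, 0.3]
opening: 0.0235
```

```bash
python3 snap.py wrist:w9 side:d9; python3 - <<'E'
from h import *
cv2.imwrite('pics/c9.png',cv2.resize(load('d9')['im'][130:250,240:380,::-1],(700,600),interpolation=2))
E
```

```text
t 17.4 tcp [0.6424 0.1547 0.0383] yaw 1.5738 tz [ 0.002  0.    -1.   ] F [ 0.  -0.2  0.3] open 0.0235
q [-0.03  0.7  -0.41  1.64  0.34  0.87 -0.58]
```

View pics/w9.png

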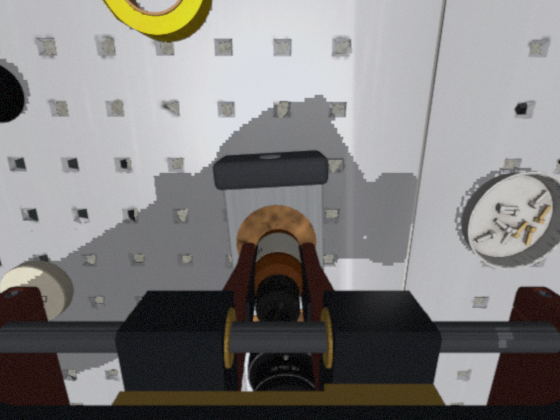

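View pics/c9.png

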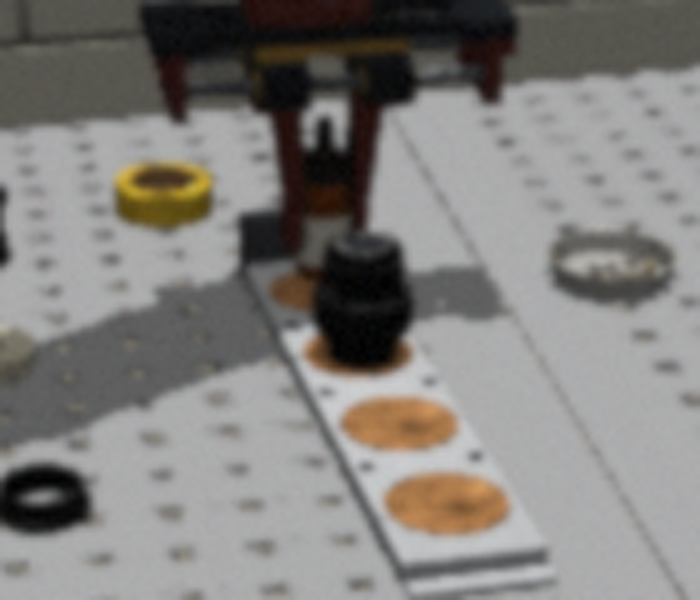

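The bottle hangs upright above pad A at (277,270). Lowering the last 9 mm.

apply_moves:
  deltas:
    - [230, [0, 0, -0.4], 0]
    - [230, [0, 0, -0.3], 0]
    - [230, [0, 0, -0.2], 0]
    - [230, [0, 0, 0], 0]
    - [230, [0, 0, 0], 0]

```text
clock: 18.12
tool_pos: [0.6416, 0.1544, 0.0291]
orientation: [0.0, 0.706, 0.708, -0.0]
force: [-2.7, -1.6, 8.5]
opening: 0.0234
```

Contact at the expected height. Releasing slowly and rising.

apply_moves:
  deltas:
    - [180, [0, 0, 0], 0]
    - [170, [0, 0, 0], 0]
    - [150, [0, 0, 0], 0]
    - [100, [0, 0, 0], 0]
    - [0, [0, 0, 0], 0]
    - [0, [0, 0, 0], 0]
    - [0, [0, 0, 0], 0]
    - [0, [0, 0, 0], 0]
    - [0, [0, 0, 2], 0]
    - [0, [0, 0, 4], 0]
    - [0, [0, 0, 4], 0]
    - [0, [0, 0, 4], 0]

```text
clock: 19.62
tool_pos: [0.6417, 0.1546, 0.1711]
orientation: [0.0, 0.706, 0.708, 0.001]
force: [0.8, -0.6, -0.2]
opening: 0.0877
```

apply_moves:
  deltas:
    - [0, [0, 0, 4], 0]
    - [0, [0, 0, 0], 0]
    - [0, [0, 0, 0], 0]

```text
clock: 20.0
tool_pos: [0.6414, 0.1543, 0.2088]
orientation: [0.0, 0.706, 0.708, 0.0]
force: [-0.8, -0.5, -0.9]
opening: 0.0881
```

```bash
python3 snap.py wrist:w10 ; python3 - <<'E'
from h import *
z=load('w10');C=cloud(z)
p=C[(z['d']>0)&(abs(C[...,0]-.642)<.03)&(abs(C[...,1]-.155)<.03)&(C[...,2]>.02)&(C[...,2]<.12)]
for lo,hi in [(.02,.06),(.065,.08),(.085,.11)]:
    t=p[(p[:,2]>lo)&(p[:,2]<hi)]; print(len(t),t.min(0).round(4),t.max(0).round(4),((t.min(0)+t.max(0))/2).round(4)) if len(t) else 0
E
```

```text
t 20.0 tcp [0.6414 0.1543 0.2088] yaw 1.5739 tz [ 0.001 -0.    -1.   ] F [-0.8 -0.5 -0.9] open 0.0881
q [ 0.01  0.53 -0.47  1.5   0.25  1.18 -0.5 ]
275 [0.6266 0.1486 0.021 ] [0.655  0.1698 0.06  ] [0.6408 0.1592 0.0405]
125 [0.631  0.1464 0.0654] [0.6507 0.1655 0.08  ] [0.6408 0.156  0.0727]
100 [0.6365 0.1518 0.0859] [0.6453 0.1601 0.0992] [0.6409 0.1559 0.0925]
```

View pics/w10.png

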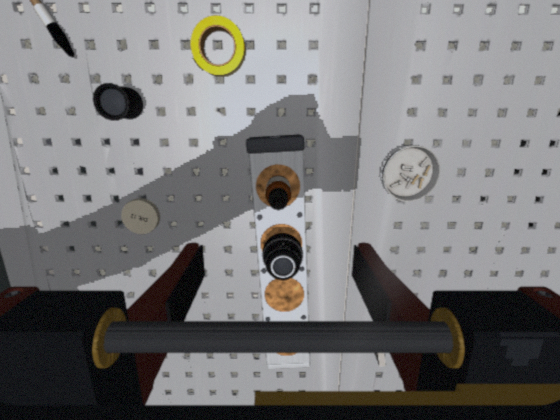

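The bottle stands upright on pad A at (278,190). Next is the loupe at (115,100).

apply_moves:
  deltas:
    - [0, [-1.5, 0.8, 0], 0]
    - [0, [-3, 1.65, 0], 0]
    - [0, [-3.5, 1.9, 0], 0]
    - [0, [-3.5, 1.9, 0], 0]
    - [0, [-3.5, 1.9, 0], 0]
    - [0, [-2.2, 1.3, 0], 0]
    - [0, [0, 0, 0], 0]
    - [0, [0, 0, 0], 0]
    - [0, [0, 0, 0], 0]

```text
clock: 21.18
tool_pos: [0.4703, 0.2481, 0.2078]
orientation: [-0.0, 0.707, 0.708, -0.0]
force: [0.5, 0.9, -0.0]
opening: 0.0875
```

```bash
python3 snap.py wrist:w11 side:d11; python3 - <<'E'
from h import *
z=load('w11');C=cloud(z)
p=C[(z['d']>0)&(abs(C[...,0]-.4695)<.04)&(abs(C[...,1]-.249)<.04)&(C[...,2]>.008)&(C[...,2]<.1)]
for lo,hi in [(.008,.025),(.033,.05)]:
    t=p[(p[:,2]>lo)&(p[:,2]<hi)]; print(len(t),t.min(0).round(4),t.max(0).round(4),((t.min(0)+t.max(0))/2).round(4)) if len(t) else 0
E
```

```text
t 21.18 tcp [0.4703 0.2481 0.2078] yaw 1.5723 tz [-0. -0. -1.] F [ 0.5  0.9 -0. ] open 0.0875
q [-0.13  0.32 -0.56  1.81  0.19  1.06 -0.75]
81 [0.452  0.2555 0.0088] [0.4834 0.2668 0.0181] [0.4677 0.2611 0.0135]
834 [0.4499 0.2321 0.0341] [0.4859 0.268  0.0423] [0.4679 0.25   0.0382]
```

View pics/w11.png

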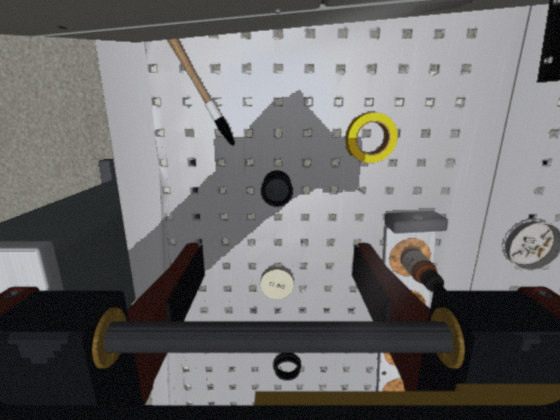

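View pics/d11.png

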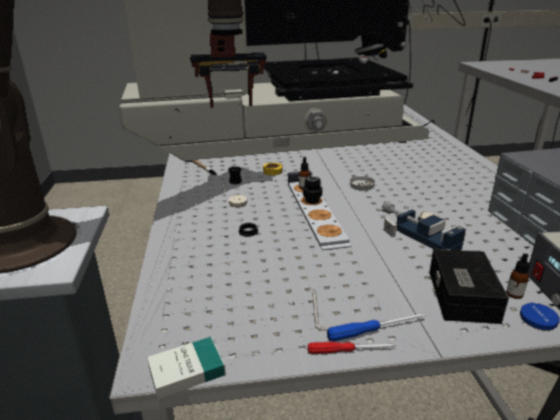

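The loupe is at (277,188). The tape roll (372,137) and the brush tip (230,143) are clear of the fingers. Descending.

apply_moves:
  deltas:
    - [0, [-0.15, 0.1, -2], 0]
    - [0, [0, 0, -4], 0]
    - [0, [0, 0, -4], 0]
    - [0, [0, 0, -4], 0]
    - [0, [0, 0, -3], 0]
    - [0, [0, 0, -2], 0]
    - [0, [0, 0, -1], 0]
    - [0, [0, 0, -0.2], 0]
    - [0, [0, 0, 0], 0]
    - [0, [0, 0, 0], 0]

```text
clock: 22.52
tool_pos: [0.4687, 0.2502, 0.007]
orientation: [0.0, 0.706, 0.708, 0.001]
force: [-0.1, 1.2, 0.6]
opening: 0.0878
```

```bash
python3 snap.py wrist:w12
```

```text
t 22.52 tcp [0.4687 0.2502 0.007 ] yaw 1.5737 tz [ 0.001  0.001 -1.   ] F [-0.1  1.2  0.6] open 0.0878
q [-0.24  0.59 -0.44  1.98  0.4   0.66 -0.94]
```

View pics/w12.png

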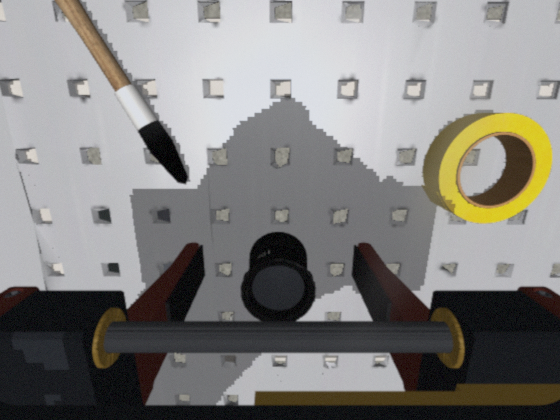

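apply_moves:
  deltas:
    - [120, [0, 0, 0], 0]
    - [140, [0, 0, 0], 0]
    - [160, [0, 0, 0], 0]
    - [180, [0, 0, 0], 0]
    - [200, [0, 0, 0], 0]
    - [220, [0, 0, 0], 0]
    - [220, [0, 0, 0], 0]
    - [220, [0, 0, 0], 0]
  grip_force: 18

```text
clock: 23.58
tool_pos: [0.4681, 0.2499, 0.0061]
orientation: [-0.0, 0.706, 0.708, 0.0]
force: [0.7, -0.2, 0.8]
opening: 0.0359
```

apply_moves:
  deltas:
    - [220, [0, 0, 1], 0]
    - [220, [0, 0, 2], 0]
    - [220, [0, 0, 3], 0]
    - [220, [0, 0, 3], 0]
    - [220, [0, 0, 3], 0]
    - [220, [0, 0, 2], 0]
    - [220, [0, 0, 0], 0]
    - [220, [0, 0, 0], 0]

```text
clock: 24.58
tool_pos: [0.4678, 0.2495, 0.1457]
orientation: [-0.0, 0.706, 0.708, -0.0]
force: [-0.3, -0.1, -0.8]
opening: 0.0357
```

```bash
python3 snap.py wrist:w13
```

```text
t 24.57 tcp [0.4678 0.2495 0.1457] yaw 1.5737 tz [-0. -0. -1.] F [-0.3 -0.1 -0.8] open 0.0357
q [-0.15  0.39 -0.54  1.88  0.25  0.93 -0.81]
```

View pics/w13.png

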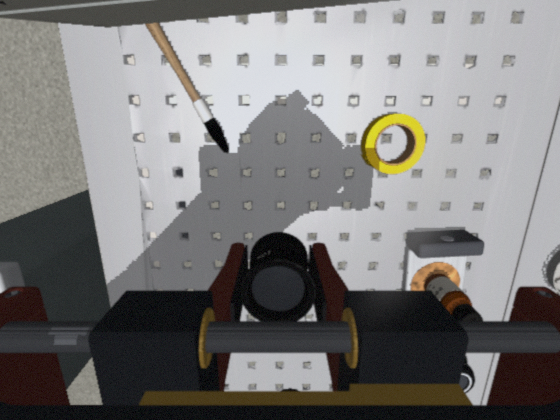

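The loupe is held upright. Moving to pad C.

apply_moves:
  deltas:
    - [220, [1, -1.4, 0], 0]
    - [220, [2.2, -2.9, 0], 0]
    - [220, [2.2, -2.9, 0], 0]
    - [220, [2.2, -2.9, 0], 0]
    - [220, [2.2, -2.9, 0], 0]
    - [220, [2.2, -2.9, 0], 0]
    - [220, [2.2, -2.9, 0], 0]
    - [220, [2.2, -2.9, 0], 0]
    - [220, [2.0, -2.7, 0], 0]
    - [220, [0, 0, 0], 0]
    - [220, [0, 0, 0], 0]
    - [220, [0, 0, 0], 0]

```text
clock: 26.12
tool_pos: [0.6516, 0.0069, 0.146]
orientation: [-0.0, 0.706, 0.709, -0.0]
force: [-0.0, -0.3, -0.4]
opening: 0.0358
```

apply_moves:
  deltas:
    - [220, [0, 0, -3], 0]
    - [220, [0, 0, -4], 0]
    - [220, [0, 0, -3], 0]
    - [220, [0, 0, -1.5], 0]
    - [220, [0, 0, -0.5], 0]
    - [220, [0, 0, 0], 0]
    - [220, [0, 0, 0], 0]

```text
clock: 27.0
tool_pos: [0.6529, 0.0061, 0.0274]
orientation: [0.001, 0.706, 0.708, 0.001]
force: [0.5, -0.2, -0.7]
opening: 0.0359
```

```bash
python3 snap.py wrist:w14 side:d14; python3 - <<'E'
from h import *
cv2.imwrite('pics/c14.png',cv2.resize(load('d14')['im'][130:250,240:380,::-1],(700,600),interpolation=2))
E
```

```text
t 27.0 tcp [0.6529 0.0061 0.0274] yaw 1.5738 tz [ 0.002  0.    -1.   ] F [ 0.5 -0.2 -0.7] open 0.0359
q [ 0.19  0.7  -0.4   1.67  0.34  0.84 -0.35]
```

View pics/w14.png

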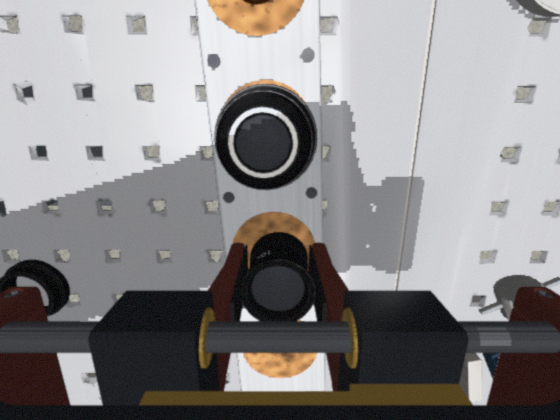

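View pics/c14.png

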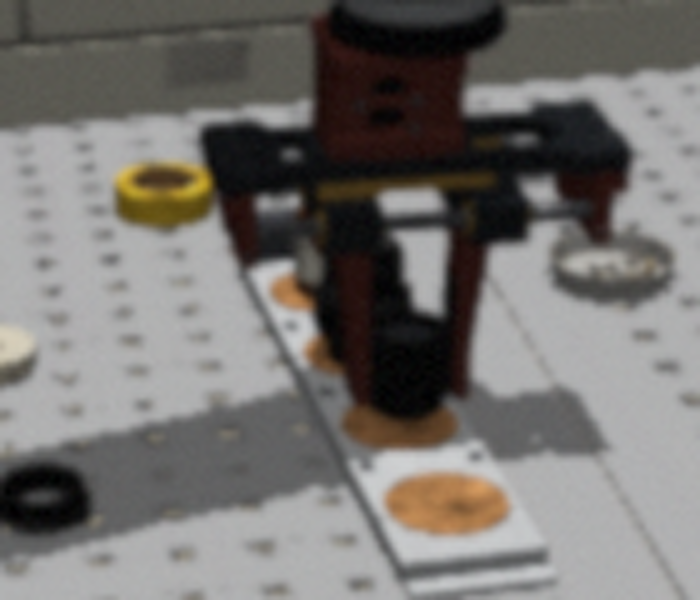

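Upright above pad C at (278,270). Lowering the last 9 mm.

apply_moves:
  deltas:
    - [220, [-0.1, -0.1, -0.4], 0]
    - [220, [0, 0, -0.3], 0]
    - [220, [0, 0, -0.2], 0]
    - [220, [0, 0, 0], 0]
    - [220, [0, 0, 0], 0]

```text
clock: 27.72
tool_pos: [0.6513, 0.0048, 0.0178]
orientation: [0.0, 0.706, 0.708, 0.0]
force: [-2.5, -0.9, 5.9]
opening: 0.036
```

apply_moves:
  deltas:
    - [140, [0, 0, 0], 0]
    - [120, [0, 0, 0], 0]
    - [80, [0, 0, 0], 0]
    - [0, [0, 0, 0], 0]
    - [0, [0, 0, 0], 0]
    - [0, [0, 0, 0], 0]
    - [0, [0, 0, 2], 0]
    - [0, [0, 0, 4], 0]
    - [0, [0, 0, 4], 0]
    - [0, [0, 0, 4], 0]
    - [0, [0, 0, 4], 0]
    - [0, [0, 0, 2], 0]

```text
clock: 29.22
tool_pos: [0.652, 0.0053, 0.2216]
orientation: [0.002, 0.706, 0.708, 0.002]
force: [0.8, -0.0, -0.6]
opening: 0.0876
```

apply_moves:
  deltas:
    - [0, [-1, -0.2, 0], 0]
    - [0, [-3, -0.6, 0], 0]
    - [0, [-3.5, -0.7, 0], 0]
    - [0, [-3.5, -0.7, 0], 0]
    - [0, [-3.5, -0.6, 0], 0]
    - [0, [-2.2, -0.4, 0], 0]
    - [0, [0, 0, 0], 0]
    - [0, [0, 0, 0], 0]
    - [0, [0, 0, 0], 0]

```text
clock: 30.35
tool_pos: [0.4846, -0.0268, 0.2169]
orientation: [-0.0, 0.706, 0.708, 0.0]
force: [0.3, 0.3, -0.1]
opening: 0.0879
```

```bash
python3 snap.py wrist:w15 side:d15; python3 - <<'E'
from h import *
z=load('w15');C=cloud(z)
for nm,c,zs in [('ring',(.485,-.027),[(.005,.03)]),('loupe',(.652,.005),[(.045,.07)])]:
  p=C[(z['d']>0)&(abs(C[...,0]-c[0])<.03)&(abs(C[...,1]-c[1])<.03)&(C[...,2]>.008)&(C[...,2]<.1)]
  for lo,hi in zs:
    t=p[(p[:,2]>lo)&(p[:,2]<hi)]; print(nm,len(t),t.min(0).round(4),t.max(0).round(4),((t.min(0)+t.max(0))/2).round(4)) if len(t) else 0
E
```

```text
t 30.35 tcp [ 0.4846 -0.0268  0.2169] yaw 1.5741 tz [-0.     0.001 -1.   ] F [ 0.3  0.3 -0.1] open 0.0879
q [ 0.39  0.22 -0.5   1.91  0.12  1.05 -0.16]
ring 301 [ 0.4648 -0.0466  0.0081] [ 0.5019 -0.0087  0.0167] [ 0.4833 -0.0277  0.0124]
loupe 940 [ 0.6317 -0.0138  0.0456] [0.6688 0.0224 0.0547] [0.6503 0.0043 0.0502]
```

View pics/w15.png

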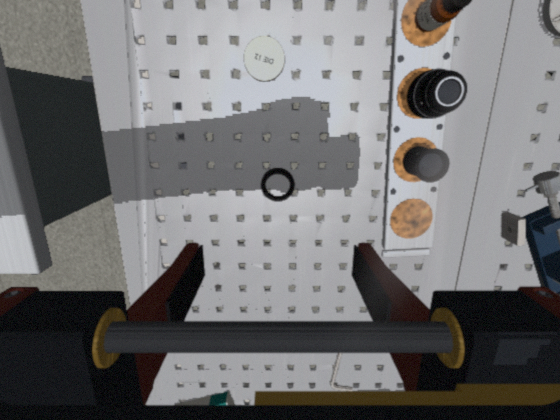

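The loupe stands on pad C at (425,163), and the ring is at (278,184). Descending low over the ring.

apply_moves:
  deltas:
    - [0, [-0.05, -0.05, -2], 0]
    - [0, [0, 0, -4], 0]
    - [0, [0, 0, -4], 0]
    - [0, [0, 0, -4], 0]
    - [0, [0, 0, -3], 0]
    - [0, [0, 0, -2], 0]
    - [0, [0, 0, -1.3], 0]
    - [0, [0, 0, -0.7], 0]
    - [0, [0, 0, 0], 0]
    - [0, [0, 0, 0], 0]
    - [0, [0, 0, 0], 0]

```text
clock: 31.82
tool_pos: [0.4841, -0.0277, 0.0078]
orientation: [0.0, 0.706, 0.708, 0.0]
force: [0.2, -0.6, -0.1]
opening: 0.0878
```

```bash
python3 snap.py wrist:w16
```

```text
t 31.82 tcp [ 0.4841 -0.0277  0.0078] yaw 1.5737 tz [ 0.001 -0.    -1.   ] F [ 0.2 -0.6 -0.1] open 0.0878
q [ 0.27  0.52 -0.39  2.09  0.35  0.59 -0.37]
```

View pics/w16.png

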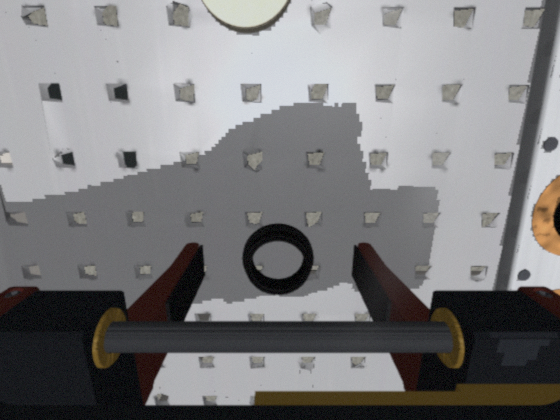

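The ring is centred between the fingers at (278,258). Lowering 5 mm more and closing.

apply_moves:
  deltas:
    - [0, [0, 0, -0.4], 0]
    - [0, [0, 0, 0], 0]
    - [120, [0, 0, 0], 0]
    - [140, [0, 0, 0], 0]
    - [160, [0, 0, 0], 0]
    - [180, [0, 0, 0], 0]
    - [200, [0, 0, 0], 0]
    - [220, [0, 0, 0], 0]
    - [220, [0, 0, 0], 0]
    - [220, [0, 0, 0], 0]
  grip_force: 20

```text
clock: 33.12
tool_pos: [0.4836, -0.0276, 0.0032]
orientation: [0.0, 0.706, 0.708, 0.0]
force: [-0.4, -0.4, -0.5]
opening: 0.0402
```

apply_moves:
  deltas:
    - [220, [0, 0, 0.5], 0]
    - [220, [0, 0, 1], 0]
    - [220, [0, 0, 2], 0]
    - [220, [0, 0, 3], 0]
    - [220, [0, 0, 3], 0]
    - [220, [0, 0, 1.5], 0]
    - [220, [0, 0, 0], 0]
    - [220, [0, 0, 0], 0]

```text
clock: 34.12
tool_pos: [0.483, -0.0277, 0.1123]
orientation: [-0.0, 0.706, 0.708, -0.0]
force: [-0.1, 0.2, -2.0]
opening: 0.0401
```

```bash
python3 snap.py wrist:w17 side:d17; python3 - <<'E'
from h import *
cv2.imwrite('pics/c17.png',cv2.resize(load('d17')['im'][130:270,180:340,::-1],(685,600),interpolation=2))
E
```

```text
t 34.12 tcp [ 0.483  -0.0277  0.1123] yaw 1.5737 tz [-0.001 -0.    -1.   ] F [-0.1  0.2 -2. ] open 0.0401
q [ 0.36  0.35 -0.48  2.02  0.22  0.82 -0.25]
```

View pics/w17.png

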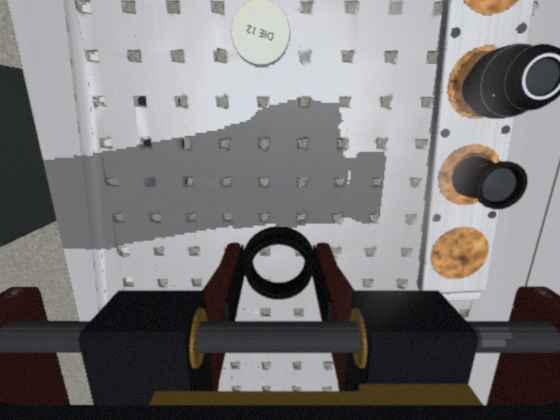

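View pics/c17.png

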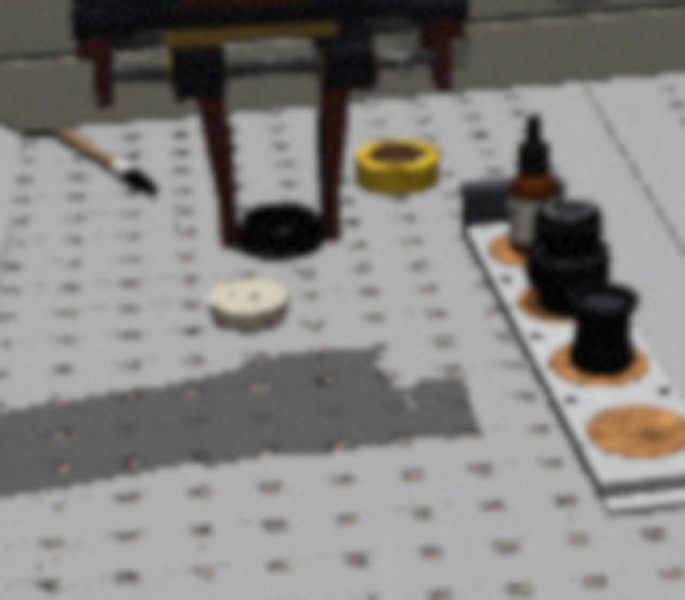

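The ring is held level. Moving over pad D.

apply_moves:
  deltas:
    - [220, [0.5, -1.0, 0], 0]
    - [220, [2, -1.6, 0], 0]
    - [220, [3, -1.6, 0], 0]
    - [220, [3, 0, 0], 0]
    - [220, [3, 0, 0], 0]
    - [220, [3, 0, 0], 0]
    - [220, [2, 0, 0], 0]
    - [220, [0.8, 0, 0], 0]
    - [220, [0, 0, 0], 0]
    - [220, [0, 0, 0], 0]
    - [220, [0, 0, 0], 0]

```text
clock: 35.6
tool_pos: [0.6561, -0.0698, 0.1134]
orientation: [0.0, 0.706, 0.708, -0.0]
force: [0.6, 0.1, -1.4]
opening: 0.0402
```

apply_moves:
  deltas:
    - [220, [0, 0, -2], 0]
    - [220, [0, 0, -3], 0]
    - [220, [0, 0, -2], 0]
    - [220, [0, 0, -1], 0]
    - [220, [0, 0, -0.5], 0]
    - [220, [0, 0, 0], 0]
    - [220, [0, 0, 0], 0]

```text
clock: 36.48
tool_pos: [0.6572, -0.0696, 0.029]
orientation: [0.001, 0.706, 0.708, 0.0]
force: [0.3, 0.0, -1.5]
opening: 0.0405
```

```bash
python3 snap.py wrist:w18
```

```text
t 36.48 tcp [ 0.6572 -0.0696  0.029 ] yaw 1.5738 tz [ 0.001 -0.    -1.   ] F [ 0.3  0.  -1.5] open 0.0405
q [ 0.29  0.71 -0.38  1.64  0.33  0.85 -0.22]
```

View pics/w18.png

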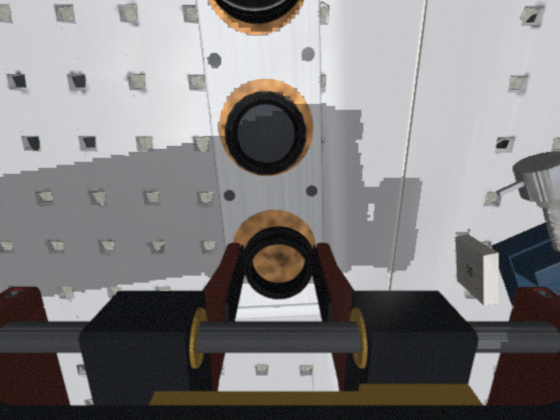

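Level above pad D (275,255). Lowering the last 13 mm.

apply_moves:
  deltas:
    - [220, [-0.05, 0, -0.6], 0]
    - [220, [0, 0, -0.4], 0]
    - [220, [0, 0, -0.2], 0]
    - [220, [0, 0, -0.1], 0]
    - [220, [0, 0, 0], 0]
    - [220, [0, 0, 0], 0]

```text
clock: 37.28
tool_pos: [0.6562, -0.0696, 0.0152]
orientation: [0.0, 0.706, 0.708, 0.0]
force: [0.3, -0.4, -0.1]
opening: 0.0402
```

apply_moves:
  deltas:
    - [120, [0, 0, 0], 0]
    - [100, [0, 0, 0], 0]
    - [60, [0, 0, 0], 0]
    - [0, [0, 0, 0], 0]
    - [0, [0, 0, 0], 0]
    - [0, [0, 0, 0], 0]
    - [0, [0, 0, 2], 0]
    - [0, [0, 0, 4], 0]
    - [0, [0, 0, 4], 0]
    - [0, [0, 0, 4], 0]
    - [0, [0, 0, 4], 0]
    - [0, [0, 0, 2], 0]

```text
clock: 38.78
tool_pos: [0.6571, -0.0693, 0.2197]
orientation: [0.002, 0.706, 0.708, 0.002]
force: [-0.2, 0.4, 0.2]
opening: 0.0879
```

apply_moves:
  deltas:
    - [0, [-2, -2, 0], 0]
    - [0, [-4, -4, 0], 0]
    - [0, [-4, -4, 0], 0]
    - [0, [-4, -4, 0], 0]
    - [0, [-3, -3, 0], 0]
    - [0, [0, 0, 0], 0]
    - [0, [0, 0, 0], 0]
    - [0, [0, 0, 0], 0]

```text
clock: 39.78
tool_pos: [0.4872, -0.2383, 0.2157]
orientation: [0.0, 0.705, 0.709, 0.0]
force: [-0.1, 0.2, -0.7]
opening: 0.0877
```

```bash
python3 snap.py wrist:w19 side:d19 scene:s19; python3 - <<'E'
from h import *
for n in ['d19','s19']:
  z=load(n);C=cloud(z); print(n)
  for nm,c,(lo,hi) in [('bottle',(.642,.155),(.06,.11)),('eye',(.647,.08),(.06,.08)),('loupe',(.652,.005),(.04,.06)),('ring',(.6565,-.07),(.018,.035)),('box',(.471,.1145),(.006,.03)),('tape',(.576,.306),(.006,.03))]:
    p=C[(z['d']>0)&(abs(C[...,0]-c[0])<.04)&(abs(C[...,1]-c[1])<.037)]
    t=p[(p[:,2]>lo)&(p[:,2]<hi)]; print(nm,len(t),((t.min(0)+t.max(0))/2).round(4),t.max(0).round(4)) if len(t) else print(nm,'none')
a=load('d19')['im'][130:270,220:380,::-1]; b=load('s19')['im'][140:280,120:400,::-1]
cv2.imwrite('pics/c19.png',cv2.resize(a,(685,600),interpolation=2));cv2.imwrite('pics/c20.png',cv2.resize(b,(800,400),interpolation=2))
E
```

```text
t 39.77 tcp [ 0.4872 -0.2383  0.2157] yaw 1.576 tz [ 0.001  0.    -1.   ] F [-0.1  0.2 -0.7] open 0.0877
q [ 0.71  0.31 -0.43  1.79  0.14  1.07  0.24]
d19
bottle 114 [0.6424 0.1514 0.0805] [0.6537 0.1622 0.1006]
eye 155 [0.6471 0.0747 0.0678] [0.6654 0.0942 0.0752]
loupe 157 [0.6528 0.0037 0.0479] [0.671  0.0221 0.0556]
ring 193 [ 0.6577 -0.0718  0.0241] [ 0.6783 -0.0511  0.0302]
box 177 [0.471  0.1132 0.0121] [0.4933 0.1392 0.0181]
tape 196 [0.5771 0.3059 0.015 ] [0.6026 0.3372 0.0237]
s19
bottle 119 [0.6381 0.1553 0.0802] [0.6468 0.1657 0.1004]
eye 189 [0.6465 0.0781 0.0679] [0.6669 0.0968 0.0756]
loupe 160 [0.6517 0.0057 0.0482] [0.6701 0.0225 0.0564]
ring 136 [ 0.6567 -0.0684  0.0243] [ 0.677  -0.0478  0.0305]
box 310 [0.4686 0.1156 0.0131] [0.4918 0.1371 0.0202]
tape 385 [0.5756 0.3065 0.0151] [0.6047 0.3349 0.0241]
```

View pics/c19.png

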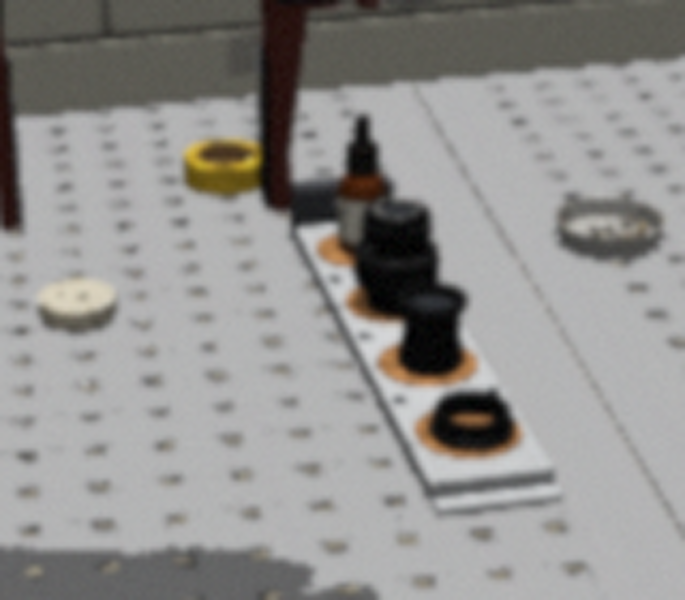

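View pics/c20.png

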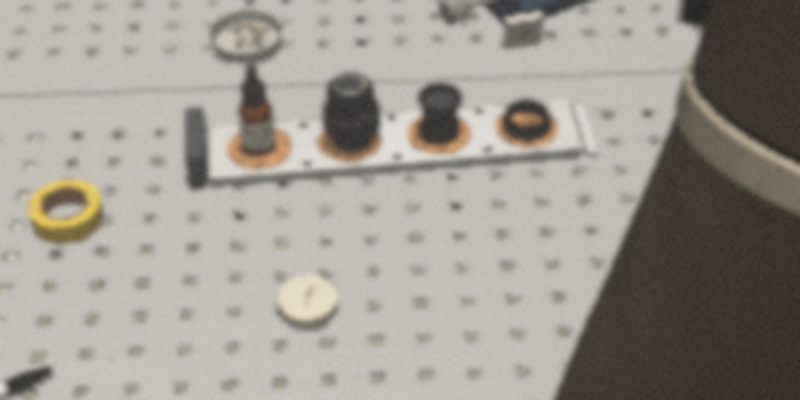

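All four stand upright and centred on their pads, in order of height from the stop plate. The sample box and tape roll have not moved, and the arm is clear. Handing in.

```bash
python3 -c "
from bench import arm
print(arm.job_done())"
```

```text
the job is handed in; nothing more can be done
None
```

I put all four things on the rail and handed the job in at about 40 s of the 99 s allowed. Counting from the stop plate, the pads hold the dropper bottle, eyepiece, loupe and adapter ring.

- **Placing:** in the last scene and side views all four stand upright, released and at rest. Their measured centres lie within about 5 mm of the pad centres, against the 12 mm allowed. The two cameras differ by 2 to 4 mm, about the size of their calibration error.
- **Bystanders:** the sample box and tape roll read the same as at the start, within about 2 mm. I did not measure the hex key again at the end. The gripper stayed more than 30 mm from it by my measurements, and it looked undisturbed in the later pictures.
- **Forces and checks:** the highest force I read was about 9 N, when setting the bottle down; readings came only at the end of each call. No check failed. The job report gave no verdict.

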